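# Open the yellow solvent cabinet by its paddle latch

### The job

Open the small yellow solvent cabinet on the bench: lift its paddle handle to free the latch while the door is still shut, then swing the door wide open, past 60 degrees, and let go. Leave the blue cabinet shut and do not disturb the pink tube rack or the wash bottle.

Things in the scene. Friction and masses are not known exactly. Their poses are not given: they have to be found in the camera images.
- yellow_grip (a point): Pinch point on the yellow cabinet's paddle, a lever 36 mm wide, 12 thick, black with a red end, standing out level from the door, 190 above the bench. Its pivot (along y) is 4 mm off the door's face, this point 55 from the pivot, the tip 78. x points along the lever to the door, y across it (pinch along y from above, sides clear), z up at rest. Moves with paddle and door
- yellow_hinge (a point): On the upright hinge line of the yellow door, 190 mm above the bench; fixed, with the cabinet's axes: -x out of the shut door (roughly to the robot), +y to the hinge side. Cabinet fixed, 240 wide (to -y), 200 deep, 220 high; door 12 thick, mid-plane through here; paddle 170 mm from here to -y. The free edge opens to -x, then +y (clockwise from above)
- yellow_door (a joint): angle of the yellow door, rad: 0 shut, grows as it opens, 1.9 at most. It stays where it is left (about 0.15 N m of friction). While the paddle is down a hidden pawl at the free edge holds it shut
- yellow_paddle (a joint): angle of the yellow paddle, rad: 0 at rest (level), grows as its outer end is lifted, stop at 0.75. The pawl is clear of its keeper from about 0.42; keep the paddle at 0.55 or above until the door has begun to open. A light spring (2 to 4 N at the grip point) brings it back down when let go
- blue_paddle (a joint): angle of the paddle of the blue cabinet, a bystander of the same shape and size as the yellow one, next to it; 0 at rest. Not to be lifted
- blue_door (a joint): angle of the blue cabinet's door, rad, 0 shut. Not to be opened
- rack: pink tube rack, a loose block 120 x 80 x 35 mm with six holes, on the bench to the right (-y); origin at the centre of its underside. Leave it alone
- wash_bottle: white or greyish bottle with a blue cap, loose, 60 mm across and 150 mm high, on the bench to the left (+y); origin at the centre of its underside. Leave it alone

How it is judged:
By the outcome, as a careful person would: the job done as asked, in the order asked, and still so for the second after the job is handed in, with the robot touching nothing.
It also fails if it takes over 38 s, if anything falls off the work surface, if the arm or the gripper's body presses on something with over 40 N, if the wrist force passes 120 N, or if a joint passes its speed limit or range.

### The arm

A 6-joint arm with a two-finger parallel gripper is mounted at the origin on the work surface. World frame = base frame: x ahead of the robot, y to its left, z up, the work surface at z = 0. Lengths are in m, angles in degrees, forces in N, time in s.
With the tool pointing down it reaches from about 0.35 to 0.875 m from the base axis. Payload 4.2 kg.
Tool frame: the origin (TCP) lies midway between the tips of the shut fingers; the grasp point (between the pads) lies 19 mm behind it; z points along the fingers, y is the line along which they close (so a half turn about z gives the same grasp; the last joint's range is limited). The gripper opens to 87 mm and grips with 3 to 60 N. Pads are 19 mm wide; open, the fingers measure 117 mm over their backs; the gripper's body (75 mm by 190 mm) begins 51 mm behind the grasp point.
Start: joints at [86.837, 22.042, 0.453, 0, -68.411, -14.817], TCP at [0.193, 0.594, 0.223] pointing down, gripper open.
Joint ranges: [-179.83, 179.83], [-69.29, 118.12], [-61.27, 80.66], [-181.25, 117.63], [-171.15, -9.14], [-177.46, 177.46]. Speed limits (degrees/s): [159.86, 159.86, 180, 180, 180, 180].

### API

Orientations are given as [roll, pitch, yaw] about the fixed x, y, z axes, in that order (R = Rz(yaw) Ry(pitch) Rx(roll)).
In Python, from workcell import env gives the robot as it stands. Calls block until the motion is done:
- env.goto(position, orientation): joint-space move of the TCP to a pose.
- env.move_straight(position, rotation=None, rate=0.15, force_limit=None): straight line of the TCP; rotation=None keeps the orientation; rate is the mean speed in m/s. With force_limit (N) it stops when the force on the tool has changed by that much, and returns True; else False.
- env.set_joints(angles): joint-space move.
- env.gripper_to(opening, grasp_force=None): opening from 0.0 (shut) to 1.0 (fully open); grasp_force is the grip in N (None keeps the last); returns when the fingers have stopped.
- env.dwell(seconds).
- env.inverse_kinematics(position, orientation): joint angles nearest the present ones, or None.
- env.read_state(): the state.
- env.grab_frame(name): name is "scene" or "side" or "wrist"; returns a dict with "image" (400x640x3 uint8, blue, green, red), "fx", "fy", "cx", "cy" (pixels), "position" and "orientation" of the camera in the world. Camera axes: x right, y up, looking along -z (the intrinsics and any distortion apply to the point x, -y, -z); pixel columns grow to the right and rows downward; lengths in m; the calibration is good to about 2 mm. The wrist camera is an equidistant fisheye: a pixel r from the principal point sees the ray r / f radians off the axis. A picture is of the moment at which its call begins. There is no depth.
A pose or a line that the arm cannot do raises env.Unreachable and nothing moves.
- env.close_job(): hands the job in; it is judged then, once.
Trained networks look in a picture, given as the dict that the camera call returned (one of the last four; its "shot" number tells which), for a name from the list of things; names that differ only in an ending like _2 or _b are one class to them, and where a whole thing is asked for, a point or a joint stands for the part that bears it (a point fixed in the world has none). Each returns a list of dicts, best first, with "score" (0 to 1); they miss things now and then, are a little off and sometimes report something else, mostly with a low value. They report only what shows in the picture. A call takes as long as a camera call.
- env.search_frame(picture, thing): "xyz" ([x, y, z] in m, in world coordinates, good to about 4 mm: the middle of the surface that is visible of it).
- env.trace(picture, thing): "mask" (400x640 bool, what is visible of it).
The state is a dict: "clock": time; "joint_positions": joint angles; "qvel": joint speeds; "joint_torque": joint torques, N m; "position": TCP position; "tool_rot": TCP orientation; "force": force on the tool from outside, world axes, zero at the start; "wrist_torque": the same for the moment, N m; "opening": opening from 0.0 (shut) to 1.0 (fully open); "finger_force": force on a finger pad.
Only numpy, scipy, OpenCV 4.12 (cv2) and the standard library are available. Lean on these libraries where they do the work, as an engineer would, in place of code of your own. Each camera call takes 0.05 s, during which the arm holds its last target. There are 200 camera calls.

## Working session

There is one attempt and no reset: what is moved stays moved. The work goes in short steps, each a Python script; the robot and the scene stay as the last script left them, time stands still between calls to the robot, and variables do not carry over. Pictures are saved under pics/ and viewed, at most 10 in all, crops included, and the job is handed in when it is done.

```bash
mkdir -p pics; ls; python3 - <<'E'
from workcell import env
import cv2,numpy as np
for n in ("scene","side"):
    f=env.grab_frame(n); cv2.imwrite(f"pics/{n}0.png",f["image"])
    print(n,f["position"],f["orientation"],f["fx"],f["fy"],f["cx"],f["cy"],[k for k in f])
    for t in ("yellow_grip","yellow_door","yellow_paddle","blue_paddle","blue_door","rack","wash_bottle","yellow_hinge"):
        try:
            r=env.search_frame(f,t); print(t,[(np.round(d["xyz"],3).tolist(),round(d["score"],2)) for d in r[:3]])
        except Exception as e: print(t,e)
print(env.read_state())
E
```

```text
pics
workcell.py
scene [1.17791001 0.68347247 1.15507501] [ 41.881955     0.52939347 137.4021263 ] 395.9537401262331 395.9537401262331 323.41911935519767 194.1153829823519 ['image', 'fx', 'fy', 'cx', 'cy', 'position', 'orientation', 'shot']
yellow_grip [([0.641, -0.19, 0.193], 0.74)]
yellow_door [([0.694, -0.166, 0.193], 0.95)]
yellow_paddle [([0.64, -0.183, 0.191], 0.57)]
blue_paddle [([0.619, 0.205, 0.196], 0.59), ([0.661, 0.224, 0.197], 0.56)]
blue_door [([0.663, 0.225, 0.198], 0.97)]
rack [([0.551, -0.507, 0.032], 0.91)]
wash_bottle [([0.575, 0.534, 0.094], 0.91)]
yellow_hinge [([0.813, -0.087, 0.219], 0.72)]
side [ 0.00785254 -0.88034805  0.97378255] [ 51.74375612   0.84088093 -33.86361794] 396.2013625333976 396.2013625333976 322.3309022914508 201.03264638905833 ['image', 'fx', 'fy', 'cx', 'cy', 'position', 'orientation', 'shot']
yellow_grip [([0.638, -0.197, 0.198], 0.64)]
yellow_door [([0.682, -0.188, 0.146], 0.87)]
yellow_paddle [([0.635, -0.196, 0.196], 0.49)]
blue_paddle [([0.623, 0.195, 0.195], 0.56)]
blue_door [([0.665, 0.222, 0.132], 0.65)]
rack [([0.538, -0.517, 0.032], 0.95)]
wash_bottle [([0.543, 0.504, 0.075], 0.67)]
yellow_hinge [([0.74, -0.234, 0.195], 0.86)]
{'clock': 0.9, 'joint_positions': array([ 8.68377099e+01,  2.20396324e+01,  4.52504314e-01,  4.25654586e-04,
       -6.84125582e+01, -1.48159128e+01]), 'qvel': array([-0.06027571,  0.01470849, -0.04193047, -0.00220188,  0.03124567,
       -0.0227793 ]), 'joint_torque': array([ 3.55745433e-04, -3.90455174e+01,  1.87626243e+01,  4.22431469e+00,
        1.54855748e-02, -2.60553759e-05]), 'position': array([0.19288877, 0.59445883, 0.22257193]), 'tool_rot': array([-1.79999596e+02, -3.02423977e-04, -1.79780463e+01]), 'force': array([ 0.32598621,  0.68416554, -0.7384652 ]), 'wrist_torque': array([ 0.00526958, -0.03427404, -0.02565079]), 'finger_force': 0.0, 'opening': 1.0062618761226343}
```

View pics/scene0.png

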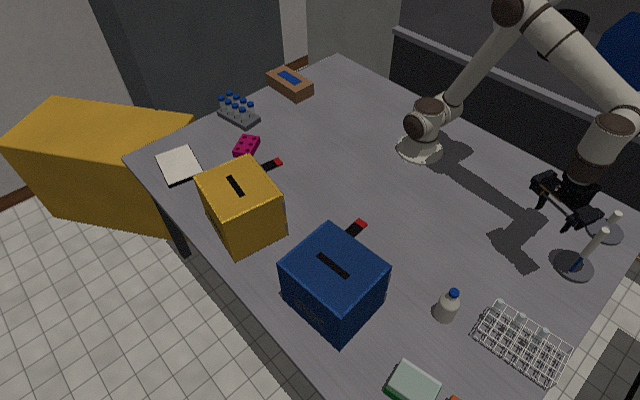

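View pics/side0.png

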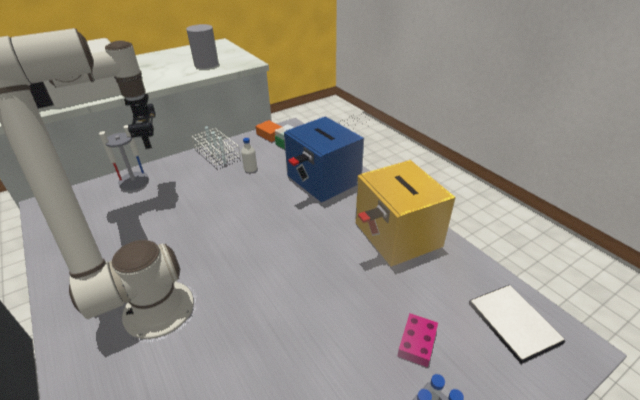

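The scene view shows the yellow cabinet's top at about (195–287, 155–258) with its paddle at (272,163). The side view shows the paddle at (372,216). The blue cabinet is the neighbour on +y, the rack is at (245,145) in scene, and the bottle is at (447,305). Next I'll rectify the top plane to get the cabinet's yaw.

```bash
cat > h.py <<'E'
from workcell import env
import cv2,numpy as np
from scipy.spatial.transform import Rotation as R
def proj(f,P):
    c=R.from_euler('xyz',f["orientation"],degrees=True).as_matrix()
    q=(np.asarray(P)-f["position"])@c; q=q*[1,-1,-1]
    return np.c_[f["cx"]+f["fx"]*q[:,0]/q[:,2], f["cy"]+f["fy"]*q[:,1]/q[:,2]].astype(np.float32)
def rectify(f,z,x0,y0,w,h,s=.001):  # rows: x from x0 ; cols: y from y0
    g=np.array([[0,0],[w,0],[w,h],[0,h]],np.float32)
    P=np.c_[x0+g[:,1]*s,y0+g[:,0]*s,np.full(4,z)]
    H=cv2.getPerspectiveTransform(g,proj(f,P))
    return cv2.warpPerspective(f["image"],H,(w,h),flags=cv2.WARP_INVERSE_MAP|cv2.INTER_LINEAR)
E
python3 - <<'E'
from h import *
ims=[]
for n in ("scene","side"):
    f=env.grab_frame(n)
    r=rectify(f,.22,.58,-.38,400,400)
    p=rectify(f,.196,.58,-.38,400,160)
    hsv=cv2.cvtColor(r,cv2.COLOR_BGR2HSV)
    m=(abs(hsv[...,0].astype(int)-23)<8)&(hsv[...,1]>120)
    v=hsv[...,2][m]; t,_=cv2.threshold(v,0,255,cv2.THRESH_OTSU)
    top=(m&(hsv[...,2]>t)).astype(np.uint8)
    top=cv2.morphologyEx(top,cv2.MORPH_CLOSE,np.ones((9,9)));top=cv2.morphologyEx(top,cv2.MORPH_OPEN,np.ones((15,15)))
    c=max(cv2.findContours(top,0,2)[0],key=cv2.contourArea)
    rc=cv2.minAreaRect(c); b=cv2.boxPoints(rc)
    print(n,t,rc,(b[:,::-1]*.001+[.58,-.38]).round(4).tolist())
    cv2.polylines(r,[b.astype(int)],True,(255,0,0),1)
    ims.append(np.vstack([r,p]))
    for k in ("yellow_paddle","yellow_door"):
        tr=env.trace(f,k)
        if tr:
            mk=tr[0]["mask"]; ys,xs=np.nonzero(mk); print(k,tr[0]["score"],mk.sum(),xs.min(),xs.max(),ys.min(),ys.max())
cv2.imwrite("pics/rect.png",np.hstack(ims))
E
```

```text
scene 115.0 ((217.83668518066406, 216.59378051757812), (243.24705505371094, 211.50587463378906), 8.79741096496582) [[0.8825, -0.2985], [0.6735, -0.2662], [0.7107, -0.0258], [0.9197, -0.0581]]
yellow_paddle 0.75 140 262 280 159 171
yellow_door 0.84 509 248 287 154 233
side 168.0 ((215.8641357421875, 211.6329345703125), (241.3907470703125, 212.65196228027344), 8.746162414550781) [[0.8784, -0.2996], [0.6682, -0.2673], [0.7049, -0.0287], [0.9151, -0.061]]
yellow_paddle 0.77 264 359 386 206 221
yellow_door 0.65 2261 356 399 175 265
```

View pics/rect.png

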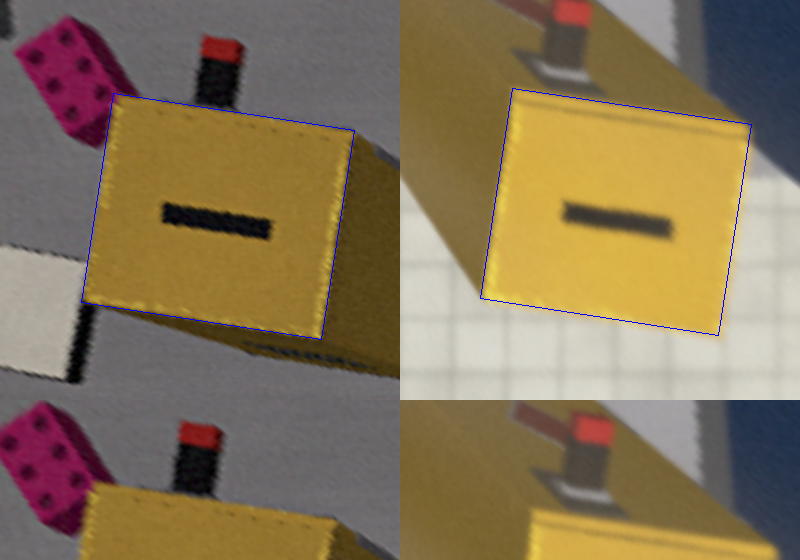

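Both views agree on a cabinet yaw of about −8.8°, with the door's front edge running from (0.671,−0.267) to (0.708,−0.027). The paddle tip is at about (0.60,−0.183), which matches the stated geometry at z≈0.19. Now I'll plan the path, check the IK, and move to the pre-grasp for a wrist check.

```bash
cat >> h.py <<'E'
YAW=-8.77; HINGE=np.array([.7138,-.028,.19]); TILT0=-20.; GRIPX=-.055
def pose(a,th,up=0.,flip=0,tilt=None):
    """TCP pose with the paddle lifted a deg, door open th deg, backed off 'up' along the tool"""
    D=R.from_euler('z',YAW-th,degrees=True)
    g=HINGE+D.apply(np.array([-.010,-.170,0])+R.from_euler('y',a,degrees=True).apply([GRIPX,0,0]))
    T=D*R.from_euler('y',(TILT0+a) if tilt is None else tilt,degrees=True)*R.from_euler('x',180,degrees=True)*R.from_euler('z',flip,degrees=True)
    return g+T.apply([0,0,.019-up]), T.as_euler('xyz',degrees=True)
E
python3 - <<'E'
from h import *
for fl in (0,180):
    for a,th,up in ((0,0,.15),(0,0,0),(20,0,0),(38,0,0),(38,25,0),(38,50,0),(38,78,0),(38,78,.12)):
        q=env.inverse_kinematics(*pose(a,th,up,fl)); print(fl,a,th,None if q is None else np.round(q,0))
q0=env.read_state()
env.move_straight([.193,.594,.42],rate=.25)
p,o=pose(0,0,.15,0)
print(p,o)
env.goto(p,o)
f=env.grab_frame("wrist"); cv2.imwrite("pics/w1.png",f["image"])
for k in ("yellow_grip","yellow_paddle"): print(k,[(np.round(d["xyz"],4).tolist(),round(d["score"],2)) for d in env.search_frame(f,k)[:3]])
print("expected grip",pose(0,0,-.0,0)[0]-R.from_euler('xyz',o,degrees=True).apply([0,0,.019]))
s=env.read_state();print(s["clock"],s["position"],s["tool_rot"],s["joint_positions"])
E
```

```text
0 0 0 [ -0.   7. -10.   4. -52.  80.]
0 0 0 [ -1.  19. -17.   5. -35.  79.]
0 20 0 [ -2.  26.   2.   0. -66.  84.]
0 38 0 [ -3.  36.  19.  -2. -92.  85.]
0 38 25 [ -3.  28.   9.  -9. -87.  61.]
0 38 50 [  1.  21.   1. -16. -79.  35.]
0 38 78 [  8.  16.  -6. -19. -68.   2.]
0 38 78 [  4.  13.   6. -18. -83.   1.]
180 0 0 [  -0.    7.  -10.    4.  -52. -100.]
180 0 0 [  -1.   19.  -17.    5.  -35. -101.]
180 20 0 [ -2.  26.   2.   0. -66. -96.]
180 38 0 [ -3.  36.  19.  -2. -92. -95.]
180 38 25 [  -3.   28.    9.   -9.  -87. -119.]
180 38 50 [   1.   21.    1.  -16.  -79. -145.]
180 38 78 None
180 38 78 None
[ 0.57935953 -0.17927068  0.31309973] [180.   -20.    -8.77]
yellow_grip [([0.6424, -0.1891, 0.1973], 0.9)]
yellow_paddle [([0.6414, -0.1925, 0.1966], 0.8), ([0.6658, 0.1909, 0.1844], 0.15)]
expected grip [ 0.62364033 -0.18610197  0.19      ]
5.3333 [ 0.57960646 -0.17882517  0.31310206] [-179.99881653  -20.00158147   -8.72755441] [ -0.41323201   7.38265167 -10.45832685   3.57746295 -52.40510779
  79.99647974]
```

View pics/w1.png

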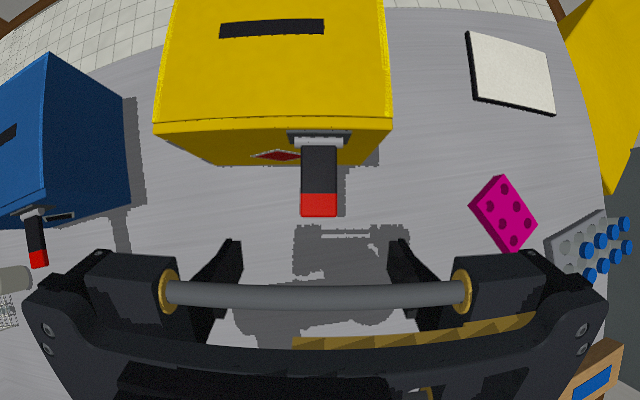

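The wrist view shows the paddle (cols 300–337, red tip at row 205) centred between the fingers, and the networks agree with the plan. Next I'll descend, grip and lift.

```bash
python3 - <<'E'
from h import *
print(env.move_straight(*pose(0,0,0),rate=.1,force_limit=15))
env.gripper_to(0.0,grasp_force=25)
s=env.read_state();print(s["clock"],s["position"],s["opening"],s["finger_force"],s["force"])
for a in (10,20,30,38):
    env.move_straight(*pose(a,0),rate=.06)
    s=env.read_state();print(a,s["clock"],s["force"].round(1),s["wrist_torque"].round(2),round(s["opening"],3))
f=env.grab_frame("side"); print([(np.round(d["xyz"],4).tolist(),round(d["score"],2)) for d in env.search_frame(f,"yellow_grip")[:2]])
i=f["image"][130:290,300:500]
g=env.grab_frame("wrist")["image"]
cv2.imwrite("pics/lift.png",np.vstack([cv2.resize(i,(400,320)),cv2.resize(g,(400,250))]))
E
```

```text
False
7.8833 [ 0.62833011 -0.18897644  0.17195352] 0.4090949885589342 25.000469544902444 [-3.24007506 -5.88528414  1.71083378]
10 8.2667 [-4.4 -6.8 -0.2] [-1.72  1.06 -0.28] 0.41
20 8.6333 [-2.7 -5.7  0.3] [-1.69  0.79  0.12] 0.41
30 8.9833 [-2.8 -6.8 -0.9] [-1.99  0.22  0.31] 0.407
38 9.2917 [-3.7 -6.4 -2.1] [-1.96  0.1   0.59] 0.411
[([0.6318, -0.2029, 0.2309], 0.69)]
```

View pics/lift.png

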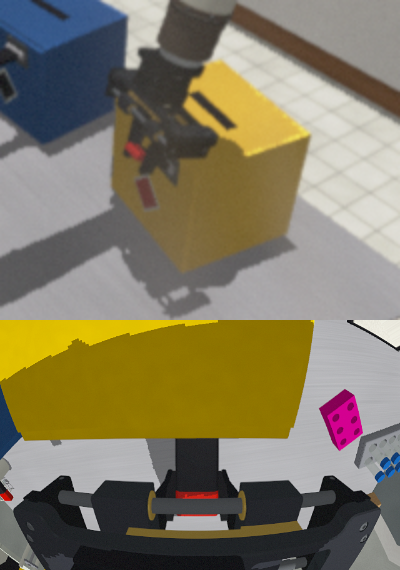

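The paddle is held between the fingers and lifted (grip at z≈0.23, forces low), and the door is still shut. Next, the swing.

```bash
python3 - <<'E'
from h import *
for th in (3,8,16,24,32,40,48,56,64,72,78):
    hit=env.move_straight(*pose(38,th),rate=.06,force_limit=35)
    s=env.read_state();print(th,hit,round(s["clock"],2),s["force"].round(1),s["wrist_torque"].round(2),round(s["opening"],3))
    if hit: break
f=env.grab_frame("scene"); g=env.grab_frame("wrist")["image"]
cv2.imwrite("pics/swing.png",np.vstack([f["image"][100:300,150:450],cv2.resize(g,(300,188))]))
E
```

```text
3 False 9.75 [-2.2 -5.7 -3.1] [-1.88 -0.01  0.41] 0.41
8 False 10.16 [-3.3 -5.8 -3.6] [-1.65 -0.07  0.25] 0.409
16 False 10.72 [-3.1 -5.1 -4.4] [-1.68  0.07  0.21] 0.41
24 False 11.29 [-4.6 -4.7 -4.6] [-1.74  0.14  0.15] 0.412
32 False 11.86 [-4.4 -4.1 -5. ] [-1.85  0.31  0.11] 0.412
40 False 12.43 [-3.9 -4.4 -8. ] [-1.84  0.4   0.09] 0.411
48 False 12.99 [-3.2 -1.1 -8.1] [-1.65  0.37  0.  ] 0.411
56 False 13.56 [-2.3  0.4 -8.4] [-1.24  0.19  0.03] 0.41
64 False 14.12 [ 0.7  0.1 -9.4] [-1.19 -0.3  -0.11] 0.412
72 False 14.69 [ 2.1  0.3 -8.6] [-1.19 -0.96 -0.28] 0.409
78 False 15.16 [ 5.2 -0.7 -9. ] [-1.48 -1.35 -0.47] 0.41
```

View pics/swing.png

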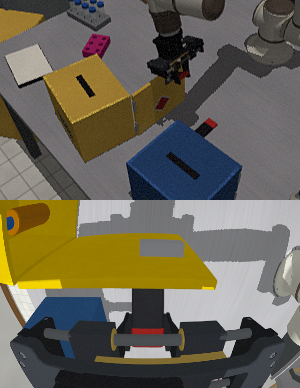

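The door is open at about 78° with the paddle still held, and the blue cabinet is untouched. I'll lower the paddle gently, release, and back off.

```bash
python3 - <<'E'
from h import *
for a in (26,14,4): env.move_straight(*pose(a,78),rate=.06,force_limit=35)
env.gripper_to(1.0); env.dwell(.3)
print(env.move_straight(*pose(4,78,.14),rate=.1,force_limit=20))
s=env.read_state(); p=s["position"]; print(s["clock"],p,s["force"].round(1))
env.move_straight([p[0],p[1],.42],rate=.15)
env.move_straight([p[0]-.1,p[1],.45],rate=.15)
env.dwell(.3)
f=env.grab_frame("scene"); h=env.grab_frame("side")
for k in ("yellow_grip","blue_paddle","rack","wash_bottle"): print(k,[(np.round(d["xyz"],3).tolist(),round(d["score"],2)) for d in env.search_frame(f,k)[:2]])
cv2.imwrite("pics/end.png",np.vstack([f["image"][60:350,130:530],h["image"][80:370,200:600]]))
print(env.read_state()["clock"])
E
```

```text
False
19.225 [0.53825316 0.06027384 0.30947531] [ 0.8 -0.3 -0.7]
yellow_grip [([0.548, 0.008, 0.192], 0.61)]
blue_paddle [([0.622, 0.208, 0.195], 0.53)]
rack [([0.553, -0.502, 0.03], 0.65)]
wash_bottle [([0.571, 0.529, 0.091], 0.86)]
21.5583
```

View pics/end.png

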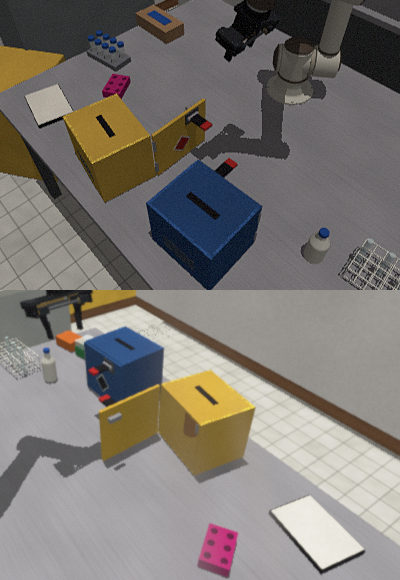

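The door stands open near 78° with the arm clear of it (scene crop: door at (180,140), gripper at (245,30)). The blue cabinet, rack and bottle have not moved.

```bash
python3 -c "
from workcell import env
print(env.close_job())"
```

```text
the job is handed in; nothing more can be done
None
```

The yellow cabinet's paddle was lifted with the door still shut, then the door was swung open to about 78° and released; the blue cabinet, rack and wash bottle were left untouched, and the job was handed in at about 22 s.

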